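# Stack the filler tins into a pyramid

### The job

Finish the pyramid of tins in the wooden rack: lay the two big loose tins in the two gaps on top of the bottom row, and the small one in the gap between those two. Every tin should lie with its lid facing the same way as those in the bottom row and its middle in line with theirs; leave the bottom row in place, and do not disturb the wrench, the jar or the tape measure.

Things in the scene. Friction and masses are not known exactly. Their poses are not given: they have to be found in the camera images.
- rack: fixed open wooden rack on the bench. Origin on the bench under its centre; 90 mm along x, 224 mm along y. Floor 10 mm thick; side walls 12 mm thick and 45 mm high stand at its two y ends, 200 mm apart inside; a low strip (top 24 mm above the bench) closes the -x side of the floor; the +x side is open. Three big tins lie on its floor side by side along y, axes along x, lids to +x
- gap_left (a point): where the centre of a big tin comes to rest in the gap between the middle and the +y tin of the row (rack frame 0, +33.5, about 99.9 mm); axes as the rack's
- gap_right (a point): the same for the gap between the middle and the -y tin of the row (rack frame 0, -33.5, about 99.9 mm)
- top (a point): where the centre of the small tin comes to rest between the two tins of the second layer (rack frame 0, 0, about 147.2 mm)
- tin_a: lying tin, a plain steel cylinder 66 mm in diameter and 52 mm long with a paper label; 0.25 kg. Origin at its centre (mid-length, on the axis, 33 mm above what it lies on). Its x axis is the cylinder axis and points out through the black plastic lid; y and z turn as it rolls. Both end faces are flat and can be gripped. Lies in one of the three bays of the chock board
- tin_b: lying tin, a plain steel cylinder 66 mm in diameter and 52 mm long with a paper label; 0.25 kg. Origin at its centre (mid-length, on the axis, 33 mm above what it lies on). Its x axis is the cylinder axis and points out through the black plastic lid; y and z turn as it rolls. Both end faces are flat and can be gripped. Lies in another bay of the chock board
- tin_small: small lying tin of the same make, 50 mm in diameter and 46 mm long, 0.12 kg, origin at its centre, x axis along the cylinder and out through the black lid. Lies in the remaining bay of the chock board
- board: fixed wooden chock board, 70 mm along x, 290 mm along y, 8 mm thick, origin on the bench under its centre. Three bays 95 mm apart along y, each between two ribs 6 mm high and 36 mm long (shorter than a tin), hold one tin each, its axis roughly along x, lid to either side
- row_tin0: lying tin, a plain steel cylinder 66 mm in diameter and 52 mm long with a paper label; 0.25 kg. Origin at its centre (mid-length, on the axis, 33 mm above what it lies on). Its x axis is the cylinder axis and points out through the black plastic lid; y and z turn as it rolls. Both end faces are flat and can be gripped. Already in the rack's bottom row, +y place; stays there
- row0 (a point): +y place of the rack's bottom row, where the centre of row_tin0 rests (43 mm above the bench)
- row_tin1: lying tin, a plain steel cylinder 66 mm in diameter and 52 mm long with a paper label; 0.25 kg. Origin at its centre (mid-length, on the axis, 33 mm above what it lies on). Its x axis is the cylinder axis and points out through the black plastic lid; y and z turn as it rolls. Both end faces are flat and can be gripped. Already in the rack's bottom row, middle place; stays there
- row1 (a point): middle place of the rack's bottom row, where the centre of row_tin1 rests (43 mm above the bench)
- row_tin2: lying tin, a plain steel cylinder 66 mm in diameter and 52 mm long with a paper label; 0.25 kg. Origin at its centre (mid-length, on the axis, 33 mm above what it lies on). Its x axis is the cylinder axis and points out through the black plastic lid; y and z turn as it rolls. Both end faces are flat and can be gripped. Already in the rack's bottom row, -y place; stays there
- row2 (a point): -y place of the rack's bottom row, where the centre of row_tin2 rests (43 mm above the bench)
- tin_a_lid (a point): centre of the lid face of tin_a, on its axis (26 mm from its centre)
- tin_b_lid (a point): centre of the lid face of tin_b, on its axis (26 mm from its centre)
- tin_small_lid (a point): centre of the lid face of tin_small, on its axis (23 mm from its centre)
- row_tin0_lid (a point): centre of the lid face of row_tin0, on its axis (26 mm from its centre)
- row_tin1_lid (a point): centre of the lid face of row_tin1, on its axis (26 mm from its centre)
- row_tin2_lid (a point): centre of the lid face of row_tin2, on its axis (26 mm from its centre)
- wrench: bystander: steel open-ended wrench lying on the far part of the bench
- jar: bystander: glass jar with a steel lid, 64 mm in diameter, 85 mm high, origin under its centre
- tape: bystander: black tape measure, 65 x 35 x 65 mm, origin under its centre
Not all that is in view belongs to the job. Leave any green or yellow look-alike of the tin_b alone.

How it is judged:
By the outcome, as a careful person would: the job done as asked, in the order asked, and still so for the second after the job is handed in, with the robot touching nothing.
It also fails if it takes over 67 s, if anything falls off the work surface, if the arm or the gripper's body presses on something with over 40 N, if the wrist force passes 120 N, or if a joint passes its speed limit or range.

### The arm

A 6-joint arm with a two-finger parallel gripper is mounted at the origin on the work surface. World frame = base frame: x ahead of the robot, y to its left, z up, the work surface at z = 0. Lengths are in mm, angles in rad, forces in N, time in s.
With the tool pointing down it reaches from about 275 to 750 mm from the base axis. Payload 10.2 kg.
Tool frame: the origin (TCP) lies between the finger pads; the fingertips stand 8 mm ahead of it and the grasp point (between the pads) lies 11 mm behind it; z points along the fingers, y is the line along which they close (so a half turn about z gives the same grasp; the last joint's range is limited). The gripper opens to 85 mm and grips with 20 to 120 N. Pads are 22 mm wide; open, the fingers measure 114 mm over their backs; the gripper's body (76 mm by 85 mm) begins 54 mm behind the grasp point. The pads swing forward as they close: fully open they stand 13 mm farther back than shut.
Start: joints at [-1.353, 0.313, 1.498, -0, 1.331, -0.223], TCP at [223.987, -474.828, 239.294] pointing down, gripper open.
Joint ranges: [-2.94, 2.94], [-0.97, 2.17], [0.19, 2.56], [-1.23, 4.37], [0.02, 3.11], [-2.88, 2.88]. Speed limits (rad/s): [2.39, 2.39, 3.01, 3.14, 3.14, 3.14].

### API

Orientations are given as a unit quaternion [w, x, y, z].
In Python, from rig import * gives the robot as it stands.
- The arm moves only by the shell command python3 -m handwheel 'ROWS' [FORCE]. ROWS is JSON, a list that holds one entry, the list of rows, each a list of 7 numbers: the shift along the world's x, y, z in mm, then the turn, a rotation vector about the world's x, y, z in degrees, then the opening, from -1 (shut) to 1 (fully open). A call has 1 to 8 rows; each row shifts and turns the commanded pose from where the row before left it; what a row does not reach is not made up. A row lasts 1/8 s, in which the tool goes at most 62.5 mm and 10.7 degrees, less where a joint would pass 70% of its speed; a pose out of reach is approached as far as the arm can. A call is refused whole if a number of a shift passes 62.5 or a number of a turn 10.7, either way. A call with a gripper value outside its range is refused whole. The fingers move at their own pace and stop on an object; FORCE is the grip in N (left out, the last holds). Time passes only in rows, so rows that do not move let the fingers close. It gives the time, the measured TCP pose, the force, the opening and the grip force at its end, in the units of the state.
- sense(): the state, without advancing time (a new reading comes with each control period).
- capture(name): name is "scene" or "side" or "wrist"; returns a dict with "image" (420x560x3 uint8, red, green, blue), "fx", "fy", "cx", "cy" (pixels), "rvec" (rotation vector, rad) and "tvec" (3), from world to camera coordinates, as OpenCV has them; the wrist camera has in their place "hand_eye" (4x4, takes a point from camera to tool coordinates, whose origin is the TCP and whose axes are the flange's). Camera axes: x right, y down, z forward; pixel columns grow to the right and rows downward; lengths in mm; the calibration is good to about 2 mm. A picture is of the moment at which its call begins: read the wrist's pose just before it. There is no depth.
- finish_job(): hands the job in; it is judged then, once.
The state is a dict: "time_s": time; "joints": joint angles; "dq": joint speeds; "tau": joint torques, N m; "eef_pos": TCP position; "ee_rot": TCP orientation; "force": force on the tool from outside, world axes, zero at the start; "wrist_torque": the same for the moment, N m; "grip_width": opening from 0.0 (shut) to 1.0 (fully open); "grip_force": force on a finger pad.
Only numpy, scipy, OpenCV 4.12 (cv2) and the standard library are available. Lean on these libraries where they do the work, as an engineer would, in place of code of your own. Each camera call takes 0.05 s, during which the arm holds its last target. There are 200 camera calls.

## Working session

There is one attempt and no reset: what is moved stays moved. The work goes in short steps, Python scripts to look and compute and a shell command to move; the robot and the scene stay as the last step left them, time stands still between calls to the robot, and variables do not carry over. Pictures are saved under pics/ and viewed, at most 10 in all, crops included, and the job is handed in when it is done.

```bash
mkdir -p pics
python3 - <<'E'
from rig import *
import cv2,numpy as np,pickle
d={}
for n in("scene","side"):
    c=capture(n);d[n]=c;cv2.imwrite(f"pics/{n}0.png",cv2.resize(c["image"][:,:,::-1],(800,600),interpolation=cv2.INTER_CUBIC))
    print(n,c["fx"],c["cx"],c["cy"],(-cv2.Rodrigues(np.array(c["rvec"]))[0].T@np.array(c["tvec"]).ravel()))
pickle.dump(d,open("cams.pkl","wb"))
s=sense();print(s)
E
```

```text
scene 497.9946148717691 282.68378193569976 215.58470616642325 [958.97858992 439.48330355 999.14822991]
side 493.27506025388203 273.5433954295305 212.90621226569723 [ 462.94482471 -922.69034338  727.71427275]
{'time_s': 0.1, 'joints': array([-1.35341713e+00,  3.13391875e-01,  1.49833831e+00,  4.98193277e-06,
        1.33099931e+00, -2.23397228e-01]), 'dq': array([-6.25874638e-04, -3.06709006e-03, -2.20590398e-03, -1.18316954e-03,
        9.96167750e-05,  6.01478278e-04]), 'tau': array([ 2.47824064e-03, -4.12897825e+01, -2.60143340e+01, -2.42811320e-04,
        3.01084030e-03,  2.43204641e-05]), 'eef_pos': array([ 223.93149564, -474.61265355,  238.80199253]), 'ee_rot': array([-5.68410198e-04,  9.75812628e-01,  2.18607851e-01,  4.12972369e-06]), 'force': array([-0.07989072, -0.57794359,  0.35017105]), 'wrist_torque': array([-0.00062731,  0.05445192,  0.01373269]), 'grip_force': 0.0, 'grip_width': 1.0011656300863296}
```

View pics/scene0.png

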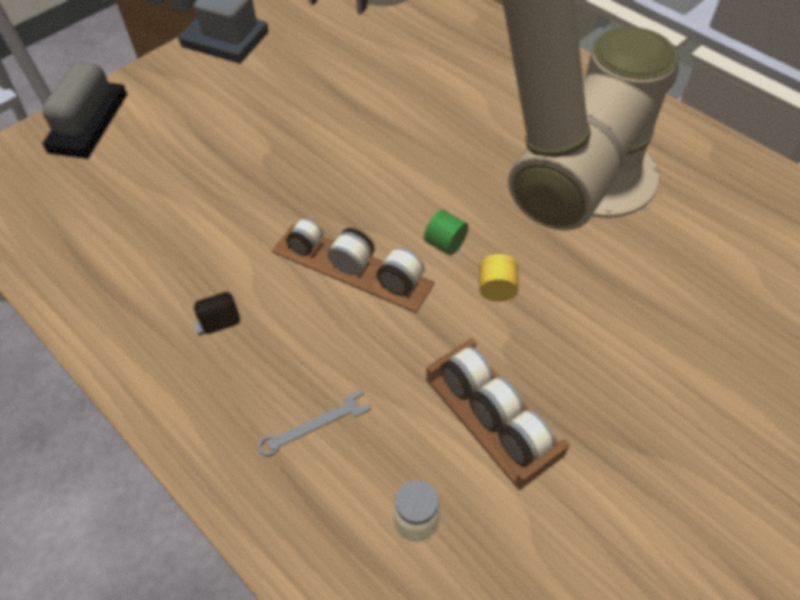

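View pics/side0.png

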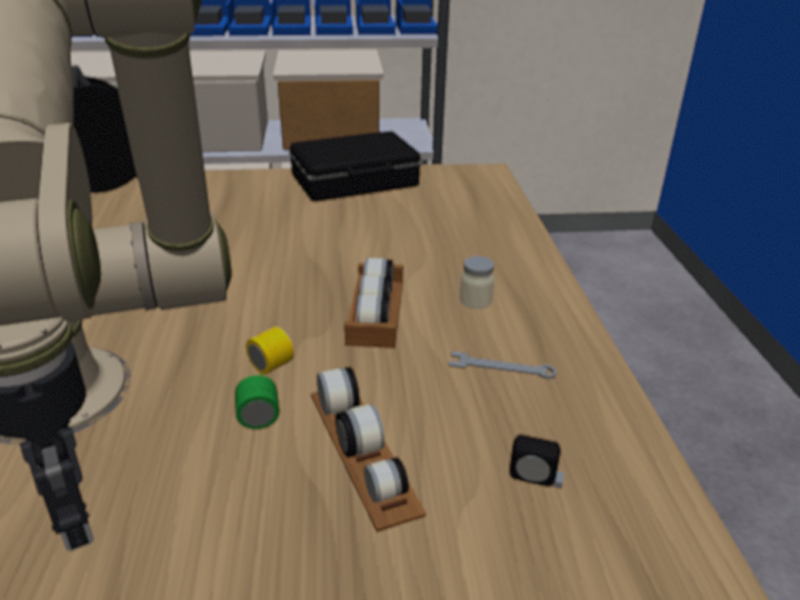

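The scene view shows the board with three white tins: small (304,238) with its lid to +x, middle big (351,251) with its lid to -x, and +y big (400,272) with its lid to +x. The rack is at (497,412) with its lids to +x. The green (446,231) and yellow (499,278) cylinders stand off the board, so they are look-alikes to leave alone. The white, labelled tins in the board bays fit the description. I'll confirm this in an enlarged crop.

Run:
```python
import cv2,numpy as np,pickle
d=pickle.load(open("cams.pkl","rb"))
def crop(n,x,y,w,h):
    im=d[n]["image"][y:y+h,x:x+w,::-1];o=cv2.resize(im,(400,300),interpolation=cv2.INTER_CUBIC)
    return o
a=crop("scene",185,140,128,96);b=crop("scene",284,230,128,96+24-24)
c=crop("side",190,250,160,120);e=crop("side",210,165,120,90)
cv2.imwrite("pics/crop1.png",np.vstack([np.hstack([a,b]),np.hstack([c,e])]))
```

```text
(no output)
```

View pics/crop1.png

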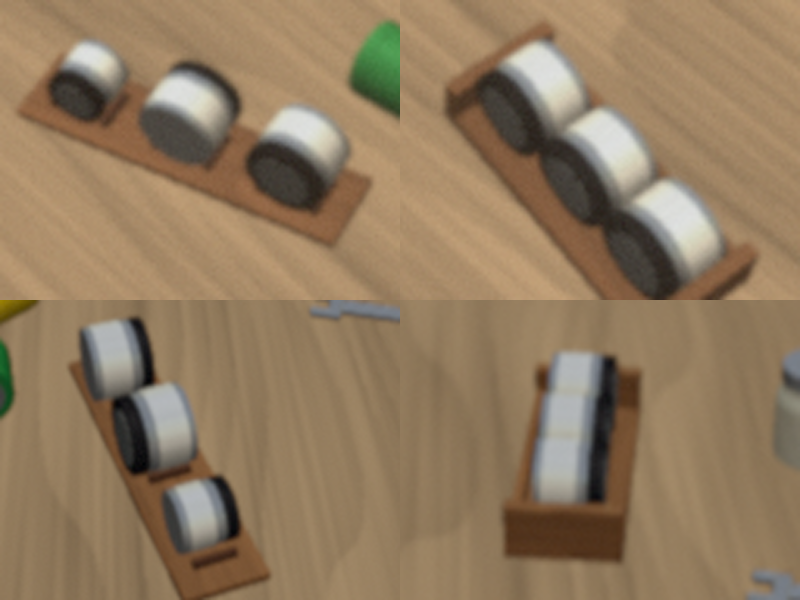

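The crop confirms three white tins in the board bays. Lids: small to +x, middle to -x (it must be turned round), +y one to +x. The rack row has its lids to +x. Next I fit cylinder silhouettes.

```bash
cat > fit.py <<'E'
import cv2,numpy as np,pickle
from scipy.optimize import minimize
def proj(c,P):
    K=np.array([[c["fx"],0,c["cx"]],[0,c["fy"],c["cy"]],[0,0,1.]])
    return cv2.projectPoints(np.asarray(P,float),np.array(c["rvec"]),np.array(c["tvec"]),K,None)[0].reshape(-1,2)
def cyl(x,y,z,yaw,r,L):
    t=np.linspace(0,2*np.pi,48,endpoint=False);a=np.array([np.cos(yaw),np.sin(yaw),0]);b=np.array([-a[1],a[0],0])
    ring=r*(np.cos(t)[:,None]*b+np.sin(t)[:,None]*np.array([0,0,1]))
    return np.array([x,y,z])+np.vstack([ring+a*L/2,ring-a*L/2])
S=4
def draw(c,cyls,box):
    x0,y0,w,h=box;m=np.zeros((h*S,w*S),np.uint8)
    for P in cyls:
        q=(proj(c,P)-[x0,y0]+.5)*S-.5
        cv2.fillPoly(m,[np.round(cv2.convexHull(q.astype(np.float32))*16).astype(np.int32)],255,shift=4)
    return m/255.
def mask(c,box,thr=22):
    x0,y0,w,h=box;i=c["image"][y0:y0+h,x0:x0+w].astype(np.float32)
    i=cv2.resize(i,None,fx=S,fy=S,interpolation=cv2.INTER_CUBIC);i=cv2.GaussianBlur(i,(0,0),2)
    m=(i[...,0]-i[...,2]<thr).astype(np.uint8)
    n,l,s,ce=cv2.connectedComponentsWithStats(m)
    return m*1.,l,s,ce
def fit(cost,x0,step):
    sim=np.vstack([x0]+[np.array(x0)+np.eye(len(x0))[i]*step[i] for i in range(len(x0))])
    r=minimize(cost,x0,method="Nelder-Mead",options=dict(initial_simplex=sim,xatol=.02,fatol=.5,maxiter=300))
    return r
E
cat > go1.py <<'E'
from fit import *
d=pickle.load(open("cams.pkl","rb"))
def ray(n,u,v,z):
    c=d[n];R=cv2.Rodrigues(np.array(c["rvec"]))[0];t=np.array(c["tvec"]).ravel();o=-R.T@t
    k=R.T@np.array([(u-c["cx"])/c["fx"],(v-c["cy"])/c["fy"],1]);return o+k*(z-o[2])/k[2]
guess={"small":((304,238),25,46,33),"mid":((351,251),33,52,41),"left":((400,272),33,52,41)}
for g,(p,r,L,z) in guess.items():
    for cams in (("scene",),("side",),("scene","side")):
        X=ray("scene",p[0]*.7,p[1]*.7,z)
        ms={}
        for n in cams:
            q=proj(d[n],[[X[0],X[1],z]])[0];box=(int(q[0])-34,int(q[1])-34,68,68)
            m,l,s,ce=mask(d[n],box)
            k=l[34*S,34*S]; ms[n]=(box,(l==k)*1. if k and m[34*S,34*S] else m)
        f=lambda v:sum(np.abs(draw(d[n],[cyl(v[0],v[1],z,v[2],r,L)],b)-m).sum()/S**2 for n,(b,m) in ms.items())
        R=min((fit(f,[X[0],X[1],a],[8,8,.2]) for a in(-.3,0,.3,)),key=lambda r:r.fun)
        print(g,cams,R.x.round(3),R.fun,[m.sum()/S**2 for b,m in ms.values()])
X=ray("scene",497*.7,404*.7,43)
for cams in (("scene",),("side",),("scene","side")):
    ms={}
    for n in cams:
        q=proj(d[n],[[X[0],X[1],43]])[0];box=(int(q[0])-60,int(q[1])-60,120,120)
        m,l,s,ce=mask(d[n],box);ms[n]=(box,(l==l[60*S,60*S])*1.)
    f=lambda v:sum(np.abs(draw(d[n],[cyl(v[0]-v[2+0]*0-np.sin(v[2])*k,v[1]+np.cos(v[2])*k,43,v[2],33,52) for k in(-67,0,67)],b)-m).sum()/S**2 for n,(b,m) in ms.items())
    R=min((fit(f,[X[0],X[1],a],[8,8,.2]) for a in(-.3,0,.3)),key=lambda r:r.fun)
    print("rack",cams,R.x.round(3),R.fun,[m.sum()/S**2 for b,m in ms.values()])
E
python3 go1.py
```

```text
small ('scene',) [ 5.18363e+02 -2.64681e+02 -1.27000e-01] 129.375 [np.float64(336.75)]
small ('side',) [ 5.17470e+02 -2.60664e+02  1.51000e-01] 75.25 [np.float64(683.5)]
small ('scene', 'side') [ 5.17149e+02 -2.61147e+02  1.49000e-01] 218.6875 [np.float64(336.75), np.float64(683.5)]
mid ('scene',) [ 4.87170e+02 -1.74435e+02 -1.70000e-02] 186.25 [np.float64(584.125)]
mid ('side',) [ 4.86592e+02 -1.69854e+02  2.16000e-01] 569.4375 [np.float64(1513.125)]
mid ('scene', 'side') [ 4.86641e+02 -1.70953e+02  2.00000e-01] 787.0625 [np.float64(584.125), np.float64(1513.125)]
left ('scene',) [ 4.57639e+02 -8.38460e+01 -1.80000e-02] 206.875 [np.float64(594.5625)]
left ('side',) [ 4.5762e+02 -8.3964e+01  1.4500e-01] 668.5 [np.float64(1425.625)]
left ('scene', 'side') [ 4.57584e+02 -8.40670e+01  1.48000e-01] 883.3125 [np.float64(594.5625), np.float64(1425.625)]
rack ('scene',) [ 5.32678e+02  1.90398e+02 -1.69000e-01] 713.9375 [np.float64(2252.0)]
rack ('side',) [ 5.34634e+02  2.14888e+02 -1.42000e-01] 161.6875 [np.float64(938.0)]
rack ('scene', 'side') [ 5.32334e+02  1.93592e+02 -1.41000e-01] 941.375 [np.float64(2252.0), np.float64(938.0)]
```

```bash
python3 -c "
from rig import *
c=capture('wrist');print(c['hand_eye'].round(3).tolist() if hasattr(c['hand_eye'],'round') else c['hand_eye'],c['fx'],c['cx'],c['cy'])"
python3 -m handwheel '[[[40,40,15,0,0,10,1],[40,45,15,0,0,10,1],[40,45,15,0,0,10,1],[35,45,15,0,0,10,1],[30,45,15,0,0,10,1],[25,40,15,0,0,10,1],[15,30,10,0,0,10,1],[0,0,0,0,0,4,1]]]'
```

```text
[[0.0, -0.956, -0.294, 75.842], [1.0, 0.0, -0.001, -1.051], [0.001, -0.294, 0.956, -134.804], [0.0, 0.0, 0.0, 1.0]] 297.98560864242114 281.42952476998505 208.56147760560674
time_s: 1.15
eef_pos: [449.8, -183.0, 339.9]
ee_rot: [0.001, 0.645, 0.764, 0.0]
force: [0.7, -0.9, 0.2]
grip_width: 0.997
grip_force: 0.0
```

```bash
cat > wr.py <<'E'
from fit import *
from scipy.spatial.transform import Rotation as Ro
def grab(name):
    from rig import sense,capture
    s=sense();c=capture("wrist")
    q=np.array(s["ee_rot"]);T=np.eye(4);T[:3,:3]=Ro.from_quat(q[[1,2,3,0]]).as_matrix();T[:3,3]=s["eef_pos"]
    M=np.linalg.inv(T@np.array(c["hand_eye"]))
    c["rvec"]=cv2.Rodrigues(M[:3,:3])[0].ravel();c["tvec"]=M[:3,3]
    pickle.dump(c,open(name+".pkl","wb"));cv2.imwrite(f"pics/{name}.png",cv2.resize(c["image"][:,:,::-1],(800,600),interpolation=cv2.INTER_CUBIC))
    return c
E
python3 -c "
from wr import *
c=grab('w1')
print(proj(c,[[517,-261,33],[487,-172,41],[458,-84,41]])/.7)"
```

```text
[[449.2980059  322.66577056]
 [438.76594348 240.31489886]
 [426.76364496 145.31677805]]
```

View pics/w1.png

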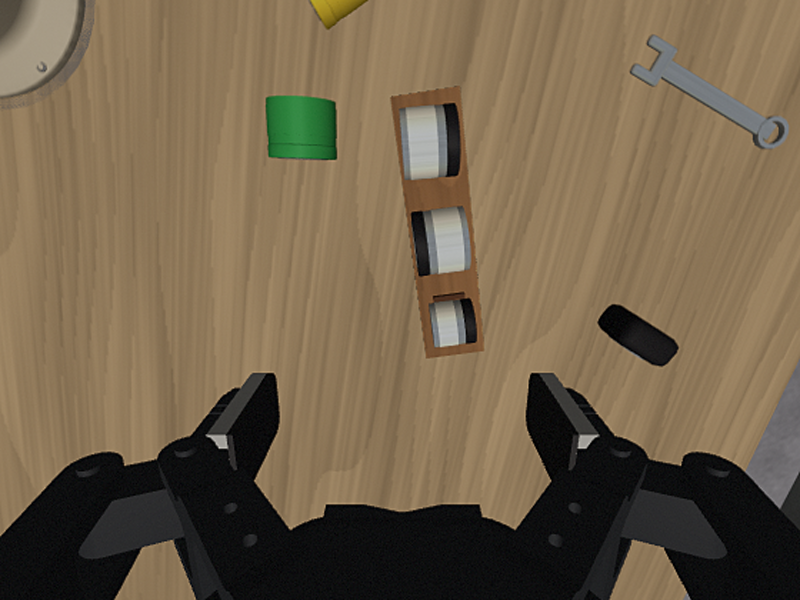

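The wrist view shows, from top to bottom, a big tin (430,142) with its lid right (+x), a big tin (441,240) with its lid left (-x) and a small tin (453,322) with its lid right. The predicted positions match within a few mm, so I refine the fit here.

```bash
cat > fw.py <<'E'
from wr import *
def fitw(c,tins,h=34,thr=None,dbg=None):
    for g,(x,y,z,r,L) in tins.items():
        q=proj(c,[[x,y,z]])[0];box=(int(q[0])-h,int(q[1])-h,2*h,2*h)
        i=cv2.resize(c["image"][box[1]:box[1]+2*h,box[0]:box[0]+2*h],None,fx=S,fy=S,interpolation=cv2.INTER_CUBIC).astype(float)
        ch=i.max(2)-i.min(2);rel=ch/(i.max(2)+25)
        m=(cv2.GaussianBlur(rel,(0,0),2)<(thr or .2)).astype(np.uint8)
        l=cv2.connectedComponentsWithStats(m)[1];k=l[h*S,h*S];m=(l==k)*1. if m[h*S,h*S] else m*1.
        f=lambda v:np.abs(draw(c,[cyl(v[0],v[1],z,v[2],r,L)],box)-m).sum()/S**2
        R=min((fit(f,[x,y,a],[6,6,.15]) for a in(-.3,0,.3)),key=lambda r:r.fun)
        print(g,R.x[:2].round(1),np.degrees(R.x[2]).round(1),round(R.fun),round(m.sum()/S**2))
E
python3 -c "
from fw import *
c=pickle.load(open('w1.pkl','rb'))
for t in(.15,.2,.25,.3): fitw(c,dict(small=(517,-261,33,25,46),mid=(487,-172,41,33,52),left=(458,-84,41,33,52)),thr=t)"
```

```text
small [ 518.9 -260.5] 20.4 97 884
mid [ 487.5 -173.3] 18.7 113 1633
left [457.8 -82.2] 13.2 155 1944
small [ 518.8 -260.1] 20.4 67 916
mid [ 487.5 -173. ] 17.7 79 1675
left [458.  -81.9] 13.8 114 1989
small [ 518.7 -259.8] 19.9 45 941
mid [ 487.5 -173. ] 17.5 53 1713
left [458.1 -81.5] 13.8 79 2025
small [ 518.9 -260.1] 18.4 30 964
mid [ 487.3 -172.4] 17.1 42 1743
left [458.4 -81.3] 14.2 49 2058
```

```bash
python3 -m handwheel '[[[20,35,10,0,0,-4,1],[20,45,0,0,0,-5,1],[15,45,0,0,0,-5,1],[10,45,0,0,0,-4,1],[0,40,0,0,0,0,1],[0,10,0,0,0,0,1],[0,0,0,0,0,0,1]]]'
python3 -c "
from wr import *
c=grab('w2')
print(proj(c,[[533,193,43]])/.7)"
```

```text
time_s: 2.08
eef_pos: [514.0, 34.9, 349.1]
ee_rot: [-0.0, 0.759, 0.651, -0.0]
force: [-0.2, -0.6, -0.4]
grip_width: 1.003
grip_force: 0.0
[[396.43545774  74.35178745]]
```

View pics/w2.png

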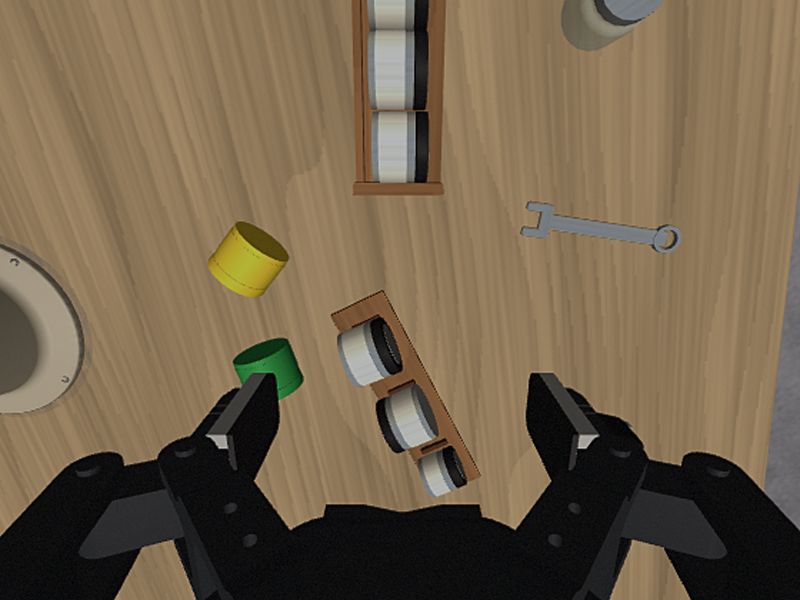

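The rack row is in line with the tool's yaw; the middle tin is at (398,70) and the near tin at (400,147), both with lids right (+x). I go a bit farther to see the whole row.

```bash
python3 -m handwheel '[[[5,40,0,0,0,0,1],[5,45,0,0,0,0,1],[0,15,0,0,0,0,1],[0,0,0,0,0,0,1]]]'
python3 -c "
from fw import *
c=grab('w3')
import numpy as np
yaw=-.152;print('toolyaw',np.degrees(yaw))
ts={k:(533-np.sin(yaw)*o,193+np.cos(yaw)*o,43,33,52) for k,o in (('t0',67),('t1',0),('t2',-67))}
for t in(.2,.3): fitw(c,ts,thr=t)
print(proj(c,[v[:3] for v in ts.values()])/.7)
im=c['image'][:, :, ::-1][0:240,180:500];cv2.imwrite('pics/w3c.png',cv2.resize(im,(800,600),interpolation=cv2.INTER_CUBIC))
"
```

```text
time_s: 2.62
eef_pos: [524.1, 134.6, 349.1]
ee_rot: [0.0, 0.759, 0.651, -0.0]
force: [-0.1, -1.0, -0.5]
grip_width: 1.0
grip_force: 0.0
toolyaw -8.708958485988513
t0 [545.  261.8] -9.7 100 2075
t1 [534.2 195.1] -11.0 108 1764
t2 [525.7 128.4] -8.7 89 1574
t0 [544.7 261.7] -8.7 38 2146
t1 [534.2 194.9] -9.3 426 2234
t2 [525.6 129.6] -8.9 427 2028
[[401.88006465 112.68996852]
 [401.93221453 185.15641944]
 [401.9797629  251.22870367]]
```

View pics/w3c.png

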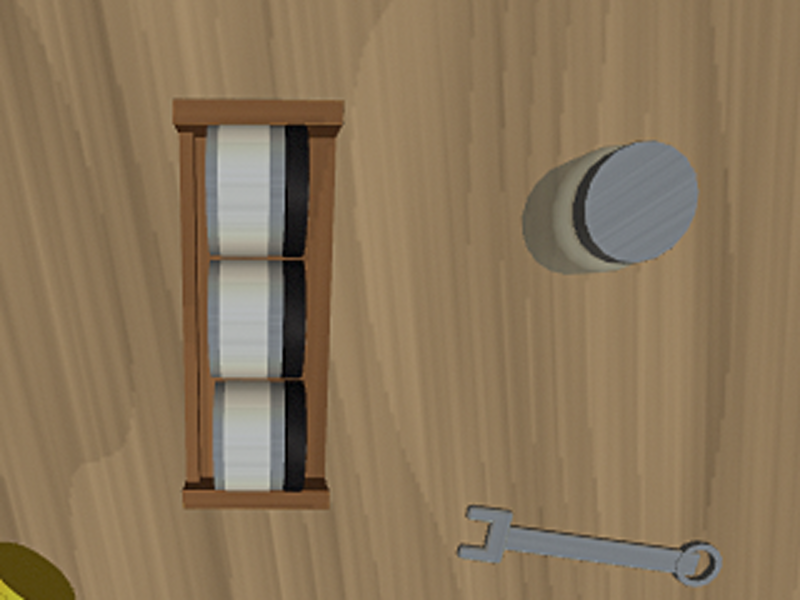

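The crop shows the whole row, lids right. Wall top corners: far (173,99) and (344,100), near outer (183,507) and (329,508). I compute the rack pose from these.

```bash
python3 -c "
from wr import *
c=pickle.load(open('w3.pkl','rb'))
def ray(u,v,z):
    R=cv2.Rodrigues(np.array(c['rvec']))[0];t=np.array(c['tvec']).ravel();o=-R.T@t
    k=R.T@np.array([(u-c['cx'])/c['fx'],(v-c['cy'])/c['fy'],1]);return o+k*(z-o[2])/k[2]
P=np.array([ray(180+a*.4-.3,b*.4-.3,45) for a,b in((173,99),(344,100),(329,508),(183,507))])
print(P.round(1),P.mean(0).round(1))
d=(P[0]+P[1]-P[2]-P[3])/2;e=(P[1]+P[2]-P[0]-P[3])/2
print(np.linalg.norm(d),np.linalg.norm(e),np.degrees(np.arctan2(-d[0],d[1])),np.degrees(np.arctan2(e[1],e[0])))"
```

```text
[[508.4 312.8  45. ]
 [597.  298.7  45. ]
 [561.8  78.7  45. ]
 [473.5  93.   45. ]] [535.2 195.8  45. ]
222.68334727231846 89.60212220846891 -9.046625636045587 -9.100074709537001
```

```bash
python3 -m handwheel '[[[-15,-45,-20,0,0,6,1],[-15,-50,-40,0,0,6,1],[-15,-50,-45,0,0,6,1],[-15,-45,-45,0,0,4.7,1],[-6,-26,-30,0,0,0,1],[0,0,-45,0,0,0,1],[0,0,0,0,0,0,1]]]'
python3 -m handwheel '[[[0,0,-40,0,0,0,1],[0,0,-35,0,0,0,1],[0,0,-18,0,0,0,1],[0,0,0,0,0,0,1]]]'
```

```text
time_s: 3.55
eef_pos: [459.0, -72.5, 130.7]
ee_rot: [-0.003, 0.617, 0.787, -0.001]
force: [-0.2, 0.3, 0.5]
grip_width: 1.0
grip_force: 0.0
time_s: 4.05
eef_pos: [461.2, -72.2, 40.3]
ee_rot: [0.0, 0.616, 0.788, -0.0]
force: [-0.2, 0.5, -0.4]
grip_width: 1.002
grip_force: 0.0
```

```bash
python3 -m handwheel '[[[-3,-9.4,-8.5,0,0,0,1],[0,0,0,0,0,0,1],[0,0,0,0,0,0,0.2],[0,0,0,0,0,0,-1],[0,0,0,0,0,0,-1],[0,0,0,0,0,0,-1],[0,0,0,0,0,0,-1]]]' 45
```

```text
time_s: 4.92
eef_pos: [458.0, -81.2, 31.4]
ee_rot: [0.0, 0.616, 0.788, -0.0]
force: [-1.7, 0.4, 5.5]
grip_width: 0.6
grip_force: 46.3
```

```bash
python3 -m handwheel '[[[0,0,20,0,0,0,-1],[0,0,45,0,0,0,-1],[5,20,45,0,0,-3,-1],[12,40,20,0,0,-5,-1],[12,45,0,0,0,-5,-1],[12,45,0,0,0,-5,-1],[12,45,0,0,0,-5,-1],[12,45,0,0,0,0,-1]]]'
python3 -m handwheel '[[[12,45,0,0,0,0,-1],[5,20,0,0,0,0,-1],[0,5,0,0,0,0,-1],[0,0,0,0,0,0,-1]]]'
```

```text
time_s: 5.92
eef_pos: [522.8, 160.6, 160.7]
ee_rot: [-0.0, 0.761, 0.649, -0.0]
force: [-0.2, -0.1, -1.7]
grip_width: 0.599
grip_force: 48.0
time_s: 6.42
eef_pos: [539.5, 228.5, 160.7]
ee_rot: [-0.0, 0.761, 0.649, -0.0]
force: [-0.1, -0.6, -1.5]
grip_width: 0.6
grip_force: 47.9
```

```bash
python3 -m handwheel '[[[0.7,0,-30,0,0,0,-1],[0,0,-25,0,0,0,-1],[0,0,-9,0,0,0,-1],[0,0,0,0,0,0,-1]]]'
python3 -m handwheel '[[[0,0,-2,0,0,0,-1],[0,0,-2,0,0,0,-1],[0,0,0,0,0,0,-1]]]'
```

```text
time_s: 6.92
eef_pos: [540.6, 228.3, 97.1]
ee_rot: [-0.0, 0.761, 0.649, -0.0]
force: [-0.1, 0.0, -1.7]
grip_width: 0.604
grip_force: 47.9
time_s: 7.3
eef_pos: [540.5, 228.9, 93.1]
ee_rot: [0.0, 0.761, 0.649, 0.0]
force: [0.3, -0.2, -2.7]
grip_width: 0.607
grip_force: 47.9
```

```bash
python3 -m handwheel '[[[0,0,-1.5,0,0,0,-1],[0,0,0,0,0,0,-1]]]'; python3 -m handwheel '[[[0,0,-1.3,0,0,0,-1],[0,0,0,0,0,0,-1]]]'
```

```text
time_s: 7.55
eef_pos: [540.4, 228.9, 91.4]
ee_rot: [-0.0, 0.761, 0.649, -0.0]
force: [-0.2, 1.3, -2.4]
grip_width: 0.605
grip_force: 47.9
time_s: 7.8
eef_pos: [540.6, 228.9, 90.5]
ee_rot: [0.0, 0.761, 0.649, 0.0]
force: [-1.4, -1.7, 2.6]
grip_width: 0.605
grip_force: 48.4
```

```bash
python3 -m handwheel '[[[0,0,-0.6,0,0,0,-1],[0,0,0,0,0,0,-1]]]'; python3 -m handwheel '[[[0,0,0,0,0,0,0.25],[0,0,0,0,0,0,0.3],[0,0,0,0,0,0,1],[0,0,0,0,0,0,1],[0,0,5,0,0,0,1],[0,0,30,0,0,0,1],[0,0,45,0,0,0,1],[0,0,0,0,0,0,1]]]'
```

```text
time_s: 8.05
eef_pos: [540.7, 228.8, 90.5]
ee_rot: [0.0, 0.761, 0.649, 0.0]
force: [-3.3, -1.8, 8.0]
grip_width: 0.608
grip_force: 49.1
time_s: 9.05
eef_pos: [541.9, 229.3, 173.3]
ee_rot: [0.002, 0.761, 0.649, 0.003]
force: [0.0, -0.1, -0.5]
grip_width: 1.0
grip_force: 0.0
```

```bash
python3 -m handwheel '[[[0,-30,10,0,0,0,1],[-8,-45,0,0,0,5,1],[-8,-45,0,0,0,6,1],[-8,-45,0,0,0,6,1],[-8,-45,0,0,0,6,1],[-8,-45,0,0,0,3.3,1],[-7,-45,0,0,0,0,1],[-7,-45,0,0,0,0,1]]]'
python3 -m handwheel '[[[-8,-45,-20,0,0,0,1],[0,-12,-30,0,0,0,1],[0,0,0,0,0,0,1]]]'
python3 -c "
from fw import *
c=pickle.load(open('cams.pkl','rb'))
from rig import capture
c=capture('scene');cv2.imwrite('pics/sc2.png',cv2.resize(c['image'][230:350,270:430,::-1],(800,600),interpolation=cv2.INTER_CUBIC))"
```

```text
time_s: 10.05
eef_pos: [485.8, -117.4, 179.0]
ee_rot: [-0.0, 0.593, 0.805, -0.0]
force: [0.0, 0.1, 0.3]
grip_width: 1.001
grip_force: 0.0
time_s: 10.42
eef_pos: [477.2, -173.0, 127.6]
ee_rot: [-0.002, 0.594, 0.805, -0.0]
force: [0.5, -0.2, 0.9]
grip_width: 0.996
grip_force: 0.0
```

View pics/sc2.png

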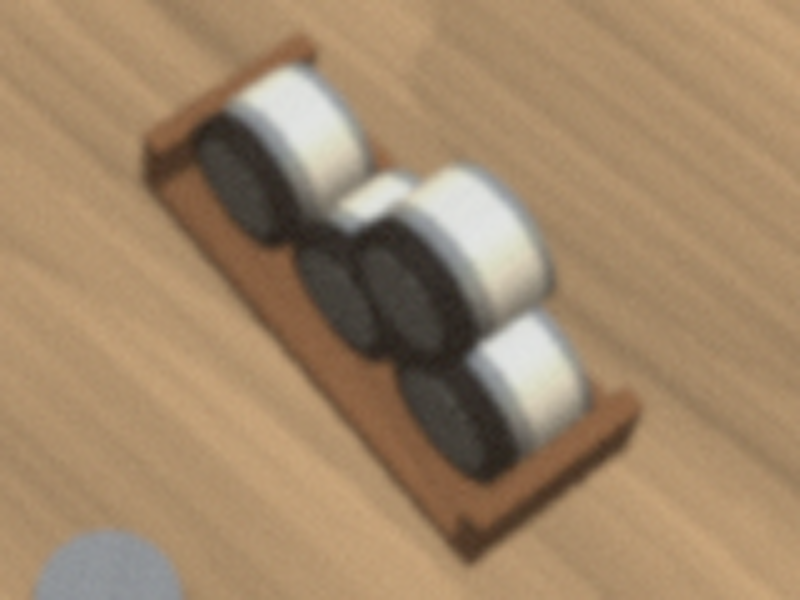

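The first tin sits properly in gap_left, at (455,262) in the crop, with its lid to +x and its face roughly in line with the row. Next is the middle tin, which has to be turned round.

```bash
python3 -m handwheel '[[[10,0,-30,0,0,0,1],[0,0,-35,0,0,0,1],[0,0,-25,0,0,0,1],[0,0,-6,0,0,0,1],[0,0,0,0,0,0,1]]]'
```

```text
time_s: 11.1
eef_pos: [489.1, -172.9, 34.6]
ee_rot: [0.001, 0.593, 0.805, 0.0]
force: [0.1, -0.7, 0.8]
grip_width: 1.004
grip_force: 0.0
```

```bash
python3 -m handwheel '[[[-1.5,0,-3,0,0,0,1],[0,0,0,0,0,0,1],[0,0,0,0,0,0,0.2],[0,0,0,0,0,0,-1],[0,0,0,0,0,0,-1],[0,0,0,0,0,0,-1],[0,0,0,0,0,0,-1]]]' 45
```

```text
time_s: 11.98
eef_pos: [487.1, -173.2, 30.9]
ee_rot: [0.0, 0.593, 0.805, -0.0]
force: [-0.9, 0.5, 4.2]
grip_width: 0.602
grip_force: 46.8
```

```bash
python3 -m handwheel '[[[0,0,20,0,0,0,-1],[0,0,45,0,0,0,-1],[3,10,45,0,0,10,-1],[3,20,30,0,0,10,-1],[3,20,0,0,0,10,-1],[3,25,0,0,0,10,-1],[3,25,0,0,0,10,-1],[3,25,0,0,0,10,-1]]]'
python3 -m handwheel '[[[3,25,0,0,0,10,-1],[3,25,0,0,0,10,-1],[3,25,0,0,0,10,-1],[3,25,0,0,0,10,-1],[3,25,0,0,0,10,-1],[3,25,0,0,0,10,-1],[3,25,0,0,0,10,-1],[3,25,0,0,0,10,-1]]]'
python3 -m handwheel '[[[3,10,0,0,0,10,-1],[0,0,0,0,0,3.8,-1],[0,0,0,0,0,0,-1]]]'
```

```text
time_s: 12.98
eef_pos: [504.6, -47.2, 169.8]
ee_rot: [-0.001, 0.108, 0.994, 0.0]
force: [0.0, 0.2, -2.9]
grip_width: 0.603
grip_force: 48.6
time_s: 13.98
eef_pos: [528.6, 152.7, 169.7]
ee_rot: [-0.001, -0.556, 0.831, 0.0]
force: [-0.2, 0.4, -3.6]
grip_width: 0.602
grip_force: 48.5
time_s: 14.35
eef_pos: [531.1, 166.9, 169.7]
ee_rot: [-0.002, -0.647, 0.762, -0.002]
force: [-0.8, 0.2, -3.8]
grip_width: 0.603
grip_force: 48.5
```

```bash
python3 -m handwheel '[[[-1.4,-4.9,0,0,0,0.3,-1],[0,0,-25,0,0,0,-1],[0,0,-30,0,0,0,-1],[0,0,-18,0,0,0,-1],[0,0,0,0,0,0,-1]]]'
python3 -m handwheel '[[[0,0,0,0,0,0,-1]]]'
```

```text
time_s: 14.98
eef_pos: [529.9, 162.4, 97.1]
ee_rot: [-0.004, -0.647, 0.763, -0.005]
force: [-0.5, -9.2, 2.3]
grip_width: 0.601
grip_force: 48.9
time_s: 15.1
eef_pos: [530.0, 162.9, 97.8]
ee_rot: [-0.004, -0.647, 0.762, -0.005]
force: [-1.3, -9.0, 1.7]
grip_width: 0.605
grip_force: 48.9
```

```bash
python3 -m handwheel '[[[-0.3,-2,0,0,0,0,-1],[0,0,0,0,0,0,-1]]]'
python3 -m handwheel '[[[0,0,-3,0,0,0,-1],[0,0,0,0,0,0,-1]]]'
```

```text
time_s: 15.35
eef_pos: [529.5, 162.4, 97.5]
ee_rot: [-0.003, -0.647, 0.763, -0.005]
force: [-0.8, -3.4, -0.8]
grip_width: 0.604
grip_force: 48.5
time_s: 15.6
eef_pos: [529.7, 161.3, 95.1]
ee_rot: [-0.004, -0.647, 0.762, -0.006]
force: [-2.4, -15.3, 4.7]
grip_width: 0.603
grip_force: 49.5
```

```bash
python3 -m handwheel '[[[-0.3,-2.2,0,0,0,0,-1],[0,0,0,0,0,0,-1]]]'
python3 -m handwheel '[[[0,0,-2,0,0,0,-1],[0,0,0,0,0,0,-1]]]'
```

```text
time_s: 15.85
eef_pos: [529.3, 161.1, 94.7]
ee_rot: [-0.003, -0.647, 0.763, -0.005]
force: [-0.6, -7.1, -1.5]
grip_width: 0.603
grip_force: 48.8
time_s: 16.1
eef_pos: [529.3, 161.0, 92.7]
ee_rot: [-0.004, -0.647, 0.763, -0.005]
force: [-1.2, -7.2, 0.0]
grip_width: 0.603
grip_force: 49.0
```

```bash
python3 -m handwheel '[[[-0.2,-1.2,0,0,0,0,-1],[0,0,0,0,0,0,-1]]]'
python3 -m handwheel '[[[0,0,-1.5,0,0,0,-1],[0,0,0,0,0,0,-1]]]'
```

```text
time_s: 16.35
eef_pos: [528.9, 160.9, 92.5]
ee_rot: [-0.003, -0.646, 0.763, -0.005]
force: [-0.2, -3.7, -1.7]
grip_width: 0.601
grip_force: 48.6
time_s: 16.6
eef_pos: [528.8, 160.9, 90.8]
ee_rot: [-0.004, -0.646, 0.763, -0.005]
force: [0.2, -4.7, -1.1]
grip_width: 0.606
grip_force: 48.8
```

```bash
python3 -m handwheel '[[[0,0,-1.2,0,0,0,-1],[0,0,0,0,0,0,-1]]]'
```

```text
time_s: 16.85
eef_pos: [528.9, 160.8, 90.5]
ee_rot: [-0.004, -0.646, 0.763, -0.005]
force: [-2.9, -6.0, 7.0]
grip_width: 0.598
grip_force: 49.7
```

```bash
python3 -m handwheel '[[[0.4,0,0,0,0,0,-1],[0,0,0,0,0,0,0.22],[0,0,0,0,0,0,0.3],[0,0,0,0,0,0,1],[0,0,0,0,0,0,1],[0,0,5,0,0,0,1],[0,0,30,0,0,0,1],[0,0,45,0,0,0,1]]]'
python3 -m handwheel '[[[0,0,0,0,0,-10,1],[0,-15,20,0,0,-10,1],[0,-20,0,0,0,-10,1],[0,-25,0,0,0,-10,1],[0,-25,0,0,0,-10,1],[0,-25,0,0,0,-10,1],[0,-25,0,0,0,-10,1],[0,-25,0,0,0,-10,1]]]'
python3 -m handwheel '[[[0,-25,0,0,0,-10,1],[0,-25,0,0,0,-10,1],[0,-25,0,0,0,-10,1],[0,-25,0,0,0,-10,1],[0,-25,0,0,0,-10,1],[0,-25,0,0,0,-10,1],[0,-25,0,0,0,-10,1],[0,-25,0,0,0,-3,1]]]'
python3 -c "
from wr import *
c=grab('w4')
from fw import fitw
for t in(.2,.3):fitw(c,dict(small=(518.8,-260,33,25,46)),thr=t)
from rig import capture
c=capture('scene');e=capture('side')
a=cv2.resize(c['image'][240:330,280:400,::-1],(400,300),interpolation=cv2.INTER_CUBIC);b=cv2.resize(e['image'][155:245,210:330,::-1],(400,300),interpolation=cv2.INTER_CUBIC)
w=pickle.load(open('w4.pkl','rb'))['image'][:,:,::-1];w=cv2.resize(w,(400,300));cv2.imwrite('pics/sc3.png',np.vstack([np.hstack([a,b]),np.hstack([w,w*0])]))"
```

```text
time_s: 17.85
eef_pos: [528.6, 161.4, 170.1]
ee_rot: [-0.005, -0.646, 0.763, -0.005]
force: [-1.0, -0.3, 0.4]
grip_width: 1.0
grip_force: 0.0
time_s: 18.85
eef_pos: [529.2, 0.7, 190.1]
ee_rot: [-0.006, -0.001, 1.0, -0.002]
force: [0.3, 0.1, 0.3]
grip_width: 1.001
grip_force: 0.0
time_s: 19.85
eef_pos: [529.2, -199.3, 190.1]
ee_rot: [-0.006, 0.593, 0.805, 0.002]
force: [0.4, 0.2, 0.0]
grip_width: 1.002
grip_force: 0.0
small [ 519.3 -261.8] 16.7 97 2130
small [ 519.2 -261.4] 17.8 77 2214
```

View pics/sc3.png

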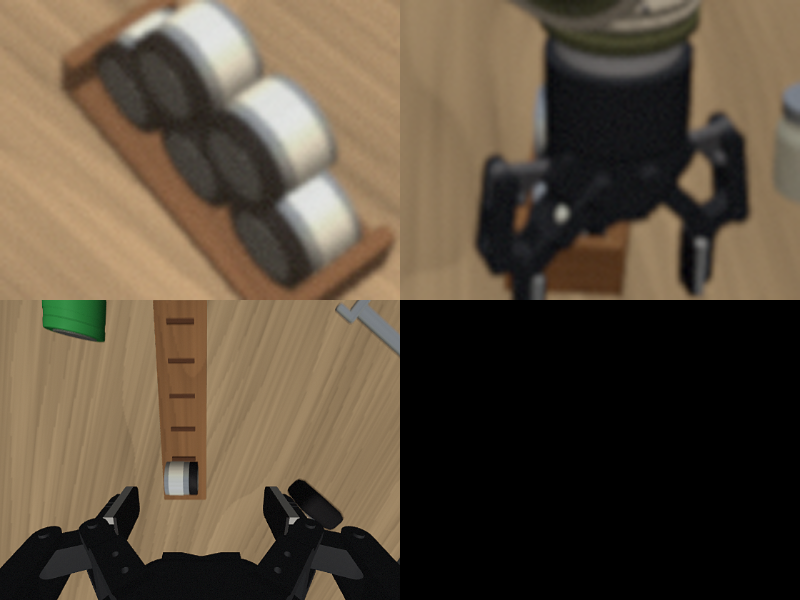

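Both second-layer tins are seated with lids to +x, and the wrist view shows the small tin with its lid to +x. I fetch it next.

```bash
python3 -m handwheel '[[[-5,-30,-10,-0.6,-0.4,0.3,1],[-5,-32.3,-30,0,0,0,1],[0,0,-40,0,0,0,1],[0,0,-40,0,0,0,1],[0,0,-30,0,0,0,1],[0,0,-8,0,0,0,1],[0,0,0,0,0,0,1]]]'
```

```text
time_s: 20.88
eef_pos: [519.6, -260.5, 32.4]
ee_rot: [0.0, 0.589, 0.808, 0.0]
force: [0.4, 0.5, 0.4]
grip_width: 1.0
grip_force: 0.0
```

```bash
python3 -m handwheel '[[[-0.3,-0.8,-6.4,0,0,0,1],[0,0,0,0,0,0,1],[0,0,0,0,0,0,0.2],[0,0,0,0,0,0,-1],[0,0,0,0,0,0,-1],[0,0,0,0,0,0,-1],[0,0,0,0,0,0,-1]]]' 40
```

```text
time_s: 21.75
eef_pos: [519.0, -261.7, 25.7]
ee_rot: [0.0, 0.589, 0.808, 0.0]
force: [-1.5, 1.0, 5.0]
grip_width: 0.533
grip_force: 41.0
```

```bash
python3 -m handwheel '[[[0,0,20,0,0,0,-1],[0,0,45,0,0,0,-1],[0,10,50,0,0,0,-1],[1,30,45,0,0,-4,-1],[2,45,20,0,0,-5,-1],[2,45,0,0,0,-5,-1],[2,45,0,0,0,-5,-1],[2,45,0,0,0,-5,-1]]]'
python3 -m handwheel '[[[2,45,0,0,0,-2.9,-1],[2,45,0,0,0,0,-1],[2,45,0,0,0,0,-1],[1,45,0,0,0,0,-1],[0,40,0,0,0,0,-1],[0,15,0,0,0,0,-1],[0,0,0,0,0,0,-1]]]'
```

```text
time_s: 22.75
eef_pos: [527.6, -40.1, 204.8]
ee_rot: [-0.001, 0.745, 0.667, 0.0]
force: [0.4, 1.3, -1.2]
grip_width: 0.533
grip_force: 41.3
time_s: 23.62
eef_pos: [534.7, 193.5, 204.9]
ee_rot: [-0.0, 0.761, 0.649, -0.0]
force: [-0.0, -1.1, -1.5]
grip_width: 0.535
grip_force: 41.4
```

```bash
python3 -m handwheel '[[[0.3,1.5,-25,0,0,0,-1],[0,0,-25,0,0,0,-1],[0,0,-9,0,0,0,-1],[0,0,0,0,0,0,-1]]]'
python3 -m handwheel '[[[0,0,-3,0,0,0,-1],[0,0,0,0,0,0,-1]]]'
```

```text
time_s: 24.12
eef_pos: [535.3, 194.1, 146.3]
ee_rot: [-0.0, 0.761, 0.648, -0.0]
force: [-0.0, 0.7, -0.9]
grip_width: 0.533
grip_force: 41.5
time_s: 24.38
eef_pos: [535.4, 194.8, 143.8]
ee_rot: [0.0, 0.761, 0.649, 0.001]
force: [-0.7, 1.0, -1.5]
grip_width: 0.533
grip_force: 41.5
```

```bash
python3 -m handwheel '[[[-0.3,0,-2,0,0,0,-1],[0,0,0,0,0,0,-1]]]'
python3 -m handwheel '[[[0,0,-1.2,0,0,0,-1],[0,0,0,0,0,0,-1]]]'
```

```text
time_s: 24.62
eef_pos: [534.8, 194.9, 141.3]
ee_rot: [-0.0, 0.761, 0.649, 0.0]
force: [-0.1, -0.2, -2.5]
grip_width: 0.533
grip_force: 41.5
time_s: 24.88
eef_pos: [535.0, 194.9, 140.6]
ee_rot: [-0.0, 0.761, 0.649, 0.0]
force: [-2.3, -0.3, 3.2]
grip_width: 0.534
grip_force: 41.9
```

Light contact is made at the expected height. I release, lift away and look.

```bash
python3 -m handwheel '[[[0,0,-0.4,0,0,0,-1],[0,0,0,0,0,0,0.1],[0,0,0,0,0,0,0.2],[0,0,0,0,0,0,1],[0,0,0,0,0,0,1],[0,0,5,0,0,0,1],[0,0,30,0,0,0,1],[0,0,45,0,0,0,1]]]'
python3 -m handwheel '[[[-10,-40,40,0,0,0,1],[-10,-45,30,0,0,0,1],[-10,-45,10,0,0,0,1],[0,-20,0,0,0,0,1],[0,0,0,0,0,0,1]]]'
python3 -c "
from wr import *
from rig import capture
c=capture('scene');e=capture('side')
f=lambda i,s:cv2.resize(i[:,:,::-1],s,interpolation=cv2.INTER_CUBIC)
a=f(c['image'][225:330,270:410],(400,300));b=f(e['image'][155:245,210:330],(400,300))
w=grab('w5')['image']
cv2.imwrite('pics/sc4.png',np.vstack([np.hstack([a,b]),np.hstack([f(c['image'],(400,300)),f(w,(400,300))])]))"
```

```text
time_s: 25.88
eef_pos: [534.4, 194.8, 220.1]
ee_rot: [-0.001, 0.761, 0.649, -0.001]
force: [0.1, -0.3, -0.3]
grip_width: 1.001
grip_force: 0.0
time_s: 26.5
eef_pos: [504.9, 44.0, 300.2]
ee_rot: [0.0, 0.762, 0.648, 0.0]
force: [0.1, 0.1, -0.2]
grip_width: 0.999
grip_force: 0.0
```

View pics/sc4.png

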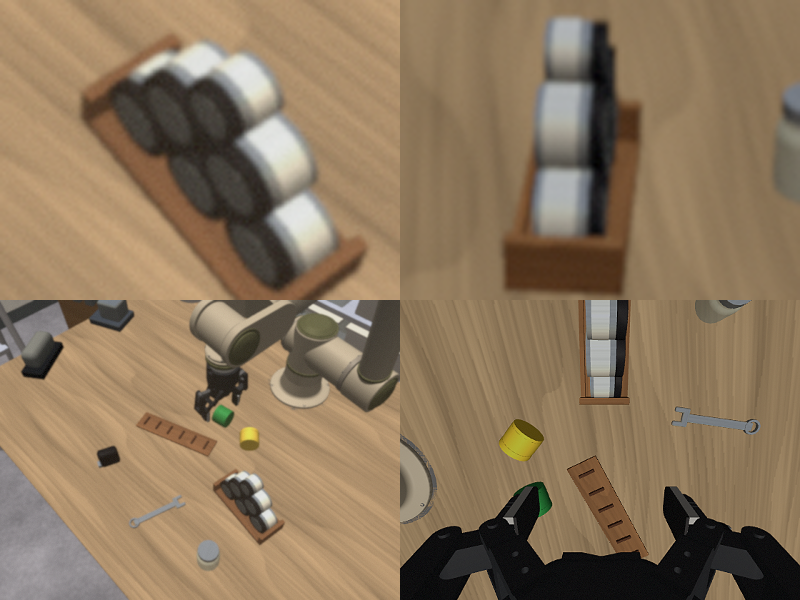

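The pyramid stands: three big tins, then two, then the small one on top, all lids to +x and in line. The bystanders are unmoved and the arm is clear.

```bash
python3 -c "
from rig import *
print(finish_job())"
```

```text
the job is handed in; nothing more can be done
None
```

The pyramid is finished and handed in at about 27 s: both big tins lie in the two gaps and the small one on top, all lids facing the same way as the bottom row, with the row, wrench, jar and tape measure left in place.

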